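# Hold a slide carrier level over the bench lamp

## Robot

A 7-joint arm with a two-finger parallel gripper is mounted at the origin on the work surface. World frame = base frame: x ahead of the robot, y to its left, z up, the work surface at z = 0. Lengths are in m, angles in rad, forces in N, time in s.
With the tool pointing down it reaches from about 0.425 to 0.875 m from the base axis. Payload 4.7 kg.
Tool frame: the origin (TCP) lies midway between the tips of the shut fingers; the grasp point (between the pads) lies tcp_to_grasp behind it (tcp_to_grasp is the distance from the TCP to the grasp point, in m); z points along the fingers, y is the line along which they close (so a half turn about z gives the same grasp; the last joint's range is limited). The gripper opens to 85 mm and grips with 20 to 120 N. Pads are 22 mm wide; open, the fingers measure 114 mm over their backs; the gripper's body (76 mm by 85 mm) begins 54 mm behind the grasp point. The pads swing forward as they close: fully open they stand 13 mm farther back than shut.
Start: joints at [-1.314, 0.321, -0.07, 1.45, 0.023, 1.371, -0.057], TCP at [0.156, 0.631, 0.195] pointing down, gripper open.
Joint ranges: [-2.86, 2.86], [-0.3, 2.09], [-1.38, 1.24], [0.06, 2.45], [-1.56, 4.7], [0.09, 2.05], [-2.69, 2.69]. Speed limits (rad/s): [2.57, 2.57, 3.14, 3.14, 3.14, 3.14, 3.14].

## Interface

Orientations are given as a unit quaternion [x, y, z, w].
In Python, from station import read_state, grab_frame, camera_info, hand_in, masks_of, tcp_to_grasp gives the robot as it stands. The module is installed in compiled form; this text tells all that it offers.
- The arm moves only by the shell command python3 -m crank 'ROWS' [FORCE]. ROWS is JSON, a list of rows, each an object with "xyz": the shift along the tool's x, y, z in mm, a list of three; "yaw": the turn about the tool's z in degrees; "fingers": the finger opening in mm, from 0 to 85.4. In form: [{"xyz": [dx, dy, dz], "yaw": yaw, "fingers": fingers}, ...]. A call has 1 to 20 rows; each row shifts and turns the commanded pose from where the row before left it, along the tool's axes as they then stand; what a row does not reach is not made up. A row lasts 1/10 s, in which the tool goes at most 50 mm and 8.59 degrees, less where a joint would pass 70% of its speed; a pose out of reach is approached as far as the arm can. A call with a gripper value outside its range is refused whole. The fingers move at their own pace and stop on an object; FORCE is the grip in N (left out, the last holds). Time passes only in rows, so rows that do not move let the fingers close. It gives the time, the measured TCP pose, the force, the opening and the grip force at its end, in the units of the state.
- read_state(): the state, without advancing time (a new reading comes with each control period).
- grab_frame(name): name is "scene" or "top"; returns the picture (480x640x3 uint8, red, green, blue); there is no depth.
- camera_info(name): a dict with "fx", "fy", "cx", "cy" (pixels), "cam_to_world" (4x4, takes a point from camera to world coordinates). Camera axes: x right, y down, z forward; pixel columns grow to the right and rows downward; lengths in m; the calibration is good to about 2 mm. A picture is of the moment at which its call begins. camera_info takes no time and is no camera call.
- hand_in(): hands the job in; it is judged then, once.
Trained networks look in the newest picture that a camera, given by its name, has taken for a name from the list of things; names that differ only in an ending like _2 or _b are one class to them, and where a whole thing is asked for, a point or a joint stands for the part that bears it (a point fixed in the world has none). Each returns a list of dicts, best first, with "confidence" (0 to 1); they miss things now and then, are a little off and sometimes report something else, mostly with a low value. They report only what shows in the picture. A call takes as long as a camera call. They do not tell look-alikes from the thing itself.
- masks_of(name, camera): "region" (480x640 bool, what is visible of it) and "extent" ([left, top, right, bottom] in pixels, round what is visible of it).
The state is a dict: "t": time; "joint_positions": joint angles; "qd": joint speeds; "joint_torque": joint torques, N m; "eef_pos": TCP position; "tcp_rot": TCP orientation; "force": force on the tool from outside, world axes, zero at the start; "moment": the same for the moment, N m; "finger_gap": finger opening in m; "finger_force": force on a finger pad.
Only numpy, scipy, OpenCV 4.12 (cv2) and the standard library are available. Lean on these libraries where they do the work, as an engineer would, in place of code of your own. Each camera call takes 0.05 s, during which the arm holds its last target. There are 200 camera calls.

## Task

Slide the bench lamp (the one with the orange handle) along the bench from the black ring until it stands wholly inside the green ring, without lifting or tipping it, and let go of it. Then draw the green-gripped slide carrier out of its sloping stand, turn it level with its slides upward, and hold it still, centred over the lamp with its plate about 10 cm above the lamp's top. Finish while still holding it there in the gripper, and leave the white-gripped carrier and the other things on the bench alone.

Things in the scene. Friction and masses are not known exactly. Their poses are not given: they have to be found in the camera images.
- carrier_green: The carrier to hold up: plate 84 (x) x 96 (y) x 5 mm (z), about 0.12 kg, two glass slides on it beside a central green grip fin: 36 mm long (x -12 to +24 mm), 12 mm thick (y), top 39 mm above the origin. Origin: centre of the plate's underside; x up the stand's slope while seated, z square to the plate on the fin's side. Balanced near the fin
- carrier_green_grip (a point): on the green fin, at its middle along x and y, 29 mm above the plate's underside: a good point for the middle of the finger pads, closing along the carrier's y
- carrier_white: To be left alone: plate 84 (x) x 96 (y) x 5 mm (z), about 0.12 kg, two glass slides on it beside a central white grip fin: 36 mm long (x -12 to +24 mm), 12 mm thick (y), top 39 mm above the origin. Origin: centre of the plate's underside; x up the stand's slope while seated, z square to the plate on the fin's side. Balanced near the fin
- stand_green: green carrier's fixed stand, 112 x 118 mm, 85 mm high; bed slopes 40 degrees, rising along its x, away from the robot; cheeks 8 mm proud of the plate, 3 mm play each side. A blue-fronted pocket, 9 mm wide inside, covers the plate's lowest 18 mm: the carrier comes out by drawing it 30 mm or more up the slope (its own +x). Origin: underside centre, 45 mm below the carrier's
- stand_white: white carrier's fixed stand, 112 x 118 mm, 85 mm high; bed slopes 40 degrees, rising along its x, away from the robot; cheeks 8 mm proud of the plate, 3 mm play each side. A blue-fronted pocket, 9 mm wide inside, covers the plate's lowest 18 mm: the carrier comes out by drawing it 30 mm or more up the slope (its own +x). Origin: underside centre, 45 mm below the carrier's
- lamp: round black bench lamp (a flat light source shining up), 84 mm across, 45 mm high, about 0.5 kg, loose on the bench, with an orange bar handle sticking out to its own -y. Origin: centre of the underside
- lamp_handle (a point): on the lamp's orange handle, 78 mm from the lamp's axis, 33 mm above the bench. The bar runs along the lamp's y (from 42 to 100 mm off the axis), is 16 mm wide (lamp's x) and 14 mm high, its underside 26 mm above the bench
- lamp_top (a point): centre of the lamp's bright top face, 45 mm above the bench
- mark_view: green ring painted on the bench, the viewing place: 108 mm inside diameter, 118 mm outside, no height; origin at its centre
- mark_park: black ring of the same size, the parking place, where the lamp stands at the start; origin at its centre
- oil_bottle: small amber bottle with black cap, 36 mm across, 75 mm high; bystander; origin: centre of the underside
- stain_jar: closed green glass jar, 60 mm across, 85 mm high; bystander; origin: centre of the underside
- petri_dish: closed clear petri dish lying flat, 90 mm across, 16 mm high; bystander; origin: centre of the underside
- slide_box: closed blue box for slides, 92 x 140 x 32 mm high; bystander; origin: centre of the underside
- mouse: black computer mouse, 110 x 62 x 24 mm high, long side along its x; bystander; origin: centre of the underside
- beaker: clear plastic beaker, 70 mm across, 90 mm high; bystander; origin: centre of the underside
Mind the look-alikes: they are no part of the job. What is shaped like the lamp but pink, turquoise or yellow is not meant.

How it is judged:
By the outcome, as a careful person would: the job done as asked, in the order asked, and still so for the second after the job is handed in, while the arm keeps its last pose, push and grip.
It also fails if it takes over 56 s, if anything falls off the work surface, if the arm or the gripper's body presses on something with over 40 N, if the wrist force passes 120 N, or if a joint passes its speed limit or range.

## Working session

There is one attempt and no reset: what is moved stays moved. The work goes in short steps, Python scripts to look and compute and a shell command to move; the robot and the scene stay as the last step left them, time stands still between calls to the robot, and variables do not carry over. Pictures are saved under pics/ and viewed, at most 10 in all, crops included, and the job is handed in when it is done.

```bash
mkdir -p pics
python3 - <<'E'
from station import *
import cv2,numpy as np
print(tcp_to_grasp if not callable(tcp_to_grasp) else tcp_to_grasp())
s=read_state();print({k:np.round(v,3).tolist() for k,v in s.items()})
for n in("scene","top"):
    f=grab_frame(n);cv2.imwrite(f"pics/{n}0.png",f[:,:,::-1]);c=camera_info(n);print(n,c["fx"],c["fy"],c["cx"],c["cy"],np.round(c["cam_to_world"],3).tolist())
    for k in("lamp","lamp_handle","carrier_green","carrier_green_grip","stand_green","mark_view","mark_park"):
        for m in masks_of(k,n):
            r=m["region"];ys,xs=np.nonzero(r);print(k,round(m["confidence"],2),np.round(m["extent"]).tolist(),xs.mean().round(1),ys.mean().round(1),f[r].mean(0).round().tolist())
E
```

```text
0.0187
{'t': 0.0, 'joint_positions': [-1.314, 0.322, -0.07, 1.452, 0.023, 1.371, -0.057], 'qd': [-0.001, -0.001, -0.001, 0.001, -0.0, -0.002, -0.001], 'joint_torque': [0.001, -49.357, -0.382, -31.434, 0.013, 0.011, -0.0], 'eef_pos': [0.156, 0.63, 0.194], 'tcp_rot': [0.121, 0.993, -0.001, -0.0], 'force': [0.561, 0.483, 0.315], 'moment': [0.005, 0.01, 0.03], 'finger_force': 0.0, 'finger_gap': 0.086}
scene 478.87220324262546 478.87220324262546 331.52201771986216 241.9606735904657 [[-0.075, 0.642, -0.763, 1.396], [0.997, 0.061, -0.047, 0.128], [0.017, -0.764, -0.645, 0.845], [0.0, 0.0, 0.0, 1.0]]
lamp 0.91 [241.0, 192.0, 277.0, 229.0] 261.2 211.6 [170.0, 140.0, 27.0]
lamp 0.86 [317.0, 212.0, 372.0, 238.0] 349.5 225.4 [169.0, 99.0, 109.0]
lamp 0.69 [245.0, 233.0, 298.0, 267.0] 276.8 246.9 [128.0, 116.0, 104.0]
lamp 0.56 [163.0, 195.0, 213.0, 231.0] 184.5 213.4 [53.0, 117.0, 108.0]
lamp_handle 0.94 [239.0, 193.0, 278.0, 229.0] 261.2 212.0 [171.0, 142.0, 24.0]
lamp_handle 0.87 [321.0, 209.0, 370.0, 242.0] 349.0 225.5 [170.0, 98.0, 109.0]
lamp_handle 0.85 [167.0, 190.0, 212.0, 233.0] 184.4 2
[... 1232 characters left out ...]
, 159.0, 512.0, 206.0] 493.2 181.4 [57.0, 55.0, 55.0]
lamp_handle 0.94 [279.0, 305.0, 344.0, 343.0] 302.9 321.4 [189.0, 125.0, 135.0]
lamp_handle 0.79 [363.0, 259.0, 424.0, 296.0] 386.6 278.0 [166.0, 157.0, 146.0]
lamp_handle 0.63 [492.0, 319.0, 536.0, 369.0] 512.0 336.6 [79.0, 134.0, 121.0]
lamp_handle 0.61 [395.0, 324.0, 452.0, 374.0] 417.0 345.7 [189.0, 168.0, 70.0]
carrier_green 0.74 [188.0, 242.0, 236.0, 274.0] 210.3 256.7 [139.0, 148.0, 143.0]
carrier_green 0.57 [286.0, 170.0, 325.0, 203.0] 305.4 185.8 [162.0, 162.0, 159.0]
carrier_green_grip 0.57 [188.0, 241.0, 233.0, 274.0] 210.4 256.7 [139.0, 148.0, 143.0]
stand_green 0.88 [182.0, 237.0, 243.0, 291.0] 218.5 269.2 [86.0, 97.0, 121.0]
```

View pics/top0.png

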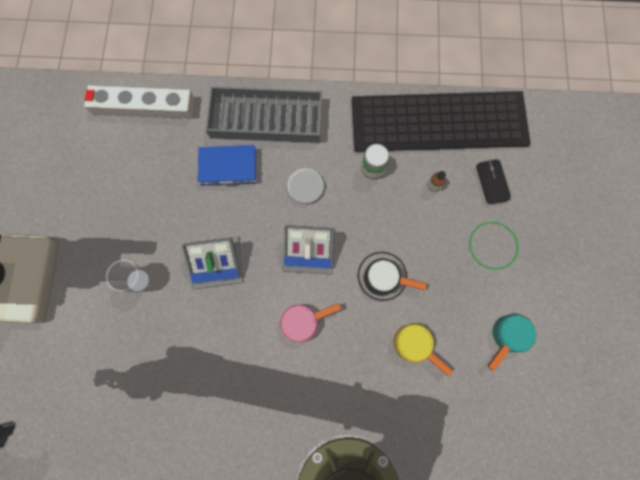

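View pics/scene0.png

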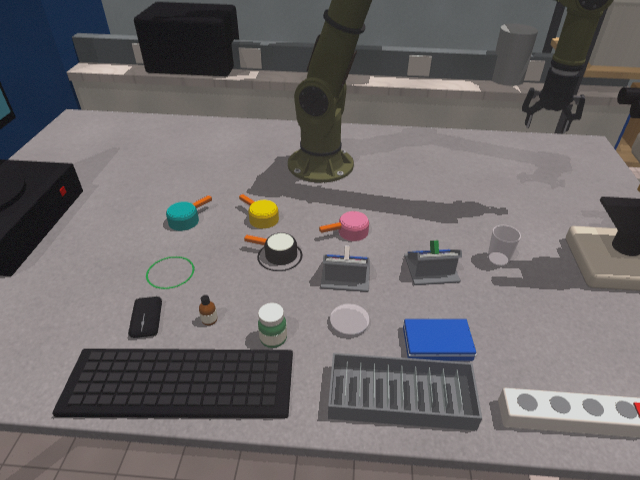

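The top view shows the black lamp with a white top at (383,276), its orange handle tip at (427,286), inside the black ring. The green ring is at (494,245). The green-fin carrier is at (210,260) and the white one at (308,250).
Possible lamps in the top view are pink (299,323), yellow (415,343), turquoise (515,333) and black (383,276). I choose the black one. Possible carriers are the green fin (210,260) and the white fin (308,250). I choose green.

```bash
cat > h.py <<'E'
import numpy as np,cv2
from station import *
def ray(n,u,v):
    c=camera_info(n);M=np.array(c["cam_to_world"])
    return M[:3,3],M[:3,:3]@np.array([(u-c["cx"])/c["fx"],(v-c["cy"])/c["fy"],1.])
def onz(n,u,v,z):
    o,d=ray(n,u,v);return o+d*(z-o[2])/d[2]
def proj(n,P):
    c=camera_info(n);M=np.array(c["cam_to_world"]);q=(np.atleast_2d(P)-M[:3,3])@M[:3,:3]
    return np.c_[q[:,0]/q[:,2]*c["fx"]+c["cx"],q[:,1]/q[:,2]*c["fy"]+c["cy"]]
def tri(a,b):
    A=[];r=[]
    for n,p in(("top",a),("scene",b)):
        o,d=ray(n,*p);d=d/np.linalg.norm(d);Q=np.eye(3)-np.outer(d,d);A.append(Q);r.append(Q@o)
    x=np.linalg.lstsq(np.vstack(A),np.hstack(r),rcond=None)[0]
    return x,[np.linalg.norm(Q@x-q).round(4) for Q,q in zip(A,r)]
def cmask(f,lo,hi,box):
    h=cv2.cvtColor(f,cv2.COLOR_RGB2HSV);m=cv2.inRange(h,lo,hi);z=np.zeros_like(m);l,t,r,b=box;z[t:b,l:r]=m[t:b,l:r];return z
def cen(m):
    ys,xs=np.nonzero(m);return np.array([xs.mean(),ys.mean()])
E
python3 - <<'E'
from h import *
T=cv2.imread("pics/top0.png")[:,:,::-1].copy();S=cv2.imread("pics/scene0.png")[:,:,::-1].copy()
W=((0,0,150),(179,50,255));O=((3,120,90),(16,255,255));G=((45,90,40),(85,255,255))
def rect(m): 
    ys,xs=np.nonzero(m);return cv2.minAreaRect(np.c_[xs,ys].astype(np.float32)),len(xs)
a=cmask(T,*W,(365,255,404,295));b=cmask(S,*W,(265,230,300,253));print("lamp top",cen(a),cen(b),tri(cen(a),cen(b)))
a=cmask(T,*O,(396,270,432,295));b=cmask(S,*O,(238,230,270,252));print("handle",rect(a),rect(b),tri(cen(a),cen(b)))
g1=cmask(T,*G,(460,215,525,275));g2=cmask(S,*G,(140,250,202,297))
def el(m,n):
    ys,xs=np.nonzero(m);P=np.array([onz(n,x,y,0)[:2] for x,y in zip(xs,ys)],np.float32);return cv2.minEnclosingCircle(P),P.mean(0)
print("ring",el(g1,"top"),el(g2,"scene"),tri(cen(g1),cen(g2)))
a=cmask(T,*G,(196,240,224,285));b=cmask(S,*G,(424,236,446,256));print("fin",rect(a),rect(b),tri(cen(a),cen(b)))
def cr(I,l,t,w,h): return cv2.resize(I[t:t+h,l:l+w],(400,300),interpolation=cv2.INTER_CUBIC)
o=np.vstack([np.hstack([cr(T,172,228,80,60),cr(S,394,232,80,60)]),np.hstack([cr(T,350,250,80,60),cr(S,235,220,80,60)])])
cv2.imwrite("pics/crop1.png",o[:,:,::-1])
E
```

```text
lamp top [383.17372881 275.08757062] [281.21386139 238.84356436] (array([ 0.46263368, -0.05850886,  0.05539843]), [np.float64(0.0004), np.float64(0.0004)])
handle (((412.5773620605469, 283.5215148925781), (27.1926212310791, 7.440499782562256), 15.5241117477417), 188) (((254.82691955566406, 239.36538696289062), (21.76888656616211, 6.275715351104736), 11.309932708740234), 135) (array([ 0.45039937, -0.12891952,  0.03758203]), [np.float64(0.0025), np.float64(0.0025)])
ring (((0.5457025170326233, -0.38251471519470215), 0.008863981813192368), array([ 0.54817164, -0.3832277 ], dtype=float32)) (((0.5522711873054504, -0.33163389563560486), 0.0590282641351223), array([ 0.5553636 , -0.33268565], dtype=float32)) (array([ 0.54510237, -0.36020018, -0.00362763]), [np.float64(0.0226), np.float64(0.0226)])
fin (((208.770263671875, 262.12164306640625), (18.248287200927734, 5.425166606903076), 80.53767395019531), 90) (((434.0, 247.0), (12.0, 8.0), 90.0), 97) (array([0.47012038, 0.33060608, 0.06680765]), [np.float64(0.0012), np.float64(0.0012)])
```

View pics/crop1.png

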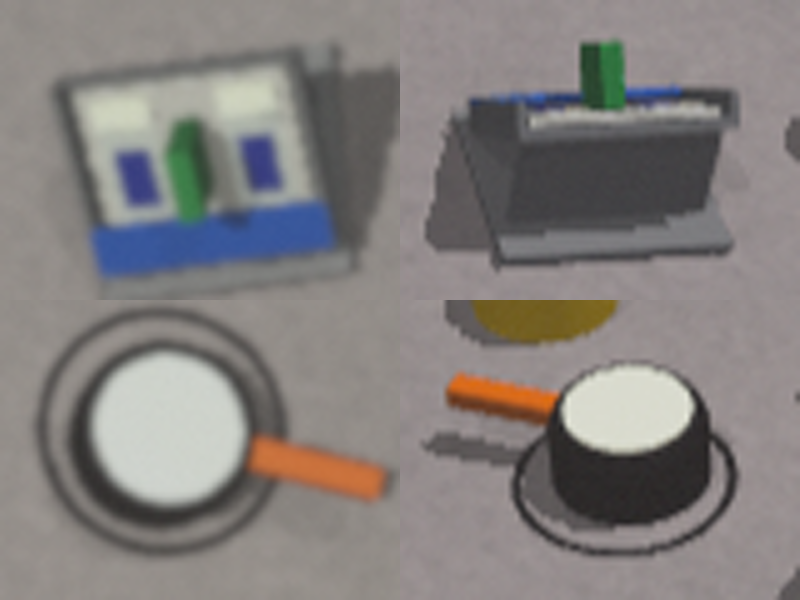

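Crop check: the black lamp with the white top and orange handle stands in the black ring. The green fin carrier sits in its stand, tilted a few degrees in yaw. Now I'll refine the positions, since the mask threshold was too loose.

```bash
cat > m.py <<'E'
from h import *
from scipy.optimize import least_squares
T=cv2.imread("pics/top0.png")[:,:,::-1].copy();S=cv2.imread("pics/scene0.png")[:,:,::-1].copy()
W=((0,0,190),(179,60,255))
def big(m):
    n,l,s,c=cv2.connectedComponentsWithStats(m);i=1+s[1:,4].argmax();return (l==i).astype(np.uint8)*255
a=big(cmask(T,*W,(365,255,404,295)));b=big(cmask(S,*W,(260,230,302,256)))
print("lamp top",cen(a),cen(b),tri(cen(a),cen(b)), onz("top",*cen(a),.045),onz("scene",*cen(b),.045))
G=((40,60,40),(88,255,255))
def circ(m,n):
    ys,xs=np.nonzero(m);P=np.array([onz(n,x,y,0)[:2] for x,y in zip(xs,ys)])
    r=least_squares(lambda q:np.hypot(*(P-q[:2]).T)-q[2],[*P.mean(0),.056],loss="soft_l1",f_scale=.002).x;return r.round(4),len(P),proj(n,[r[0],r[1],0])[0]
r1=circ(cmask(T,*G,(460,215,525,275)),"top");r2=circ(cmask(S,*G,(140,250,202,297)),"scene");print("ring",r1,r2,tri(r1[2],r2[2]))
O=((3,120,90),(16,255,255))
for n,I,bx in(("top",T,(396,270,432,295)),("scene",S,(238,230,272,252))):
    ys,xs=np.nonzero(big(cmask(I,*O,bx)));P=np.array([onz(n,x,y,.038) for x,y in zip(xs,ys)])[:,:2].astype(np.float32);r=cv2.minAreaRect(P);print("handle",r,np.round(P.mean(0),4))
    l=cv2.fitLine(P,2,0,.01,.01).ravel();print(" dir",np.degrees(np.arctan2(l[1],l[0])))
# stand yaw from lines
f=lambda n,cx,cy,x0,y0,z:onz(n,x0+cx/5,y0+cy/5,z)
p=f("scene",497-400,265,394,232,0);q=f("scene",733-400,248,394,232,0);print("far base edge",p,q,np.linalg.norm(q-p),np.degrees(np.arctan2(-(q-p)[0],(q-p)[1])))
B=cmask(T,(100,120,60),(125,255,255),(188,268,242,284));ys,xs=np.nonzero(big(B));P=np.array([onz("top",x,y,.03) for x,y in zip(xs,ys)])[:,:2].astype(np.float32);l=cv2.fitLine(P,2,0,.01,.01).ravel();print("pocket",cv2.minAreaRect(P),np.degrees(np.arctan2(-l[0],l[1])))
# fin silhouette fit
m1=big(cmask(T,(45,70,20),(85,255,255),(196,240,224,285)));m2=big(cmask(S,(45,70,20),(85,255,255),(424,236,446,256)))
c,s=np.cos(np.radians(40)),np.sin(np.radians(40))
def carrier(x,y,yaw,Q,z=.045):
    R=np.array([[c,0,-s],[0,1,0],[s,0,c]]);k=np.array([[np.cos(yaw),-np.sin(yaw),0],[np.sin(yaw),np.cos(yaw),0],[0,0,1]])
    return np.array([x,y,z])+np.asarray(Q)@(k@R).T
box=[[a,b_,d] for a in(-.012,.024) for b_ in(-.006,.006) for d in(.006,.039)]
def ext(m):
    ys,xs=np.nonzero(m);return np.array([xs.min()-.5,ys.min()-.5,xs.max()+.5,ys.max()+.5])
def ex(p): return np.r_[p.min(0),p.max(0)]
print("fin ext",ext(m1),ext(m2))
if __name__=="__main__":
  for yd in(3,6,9,12):
    r=least_squares(lambda q:np.r_[ex(proj("top",carrier(*q[:2],np.radians(yd),box,q[2])))-ext(m1),(ex(proj("scene",carrier(*q[:2],np.radians(yd),box,q[2])))-ext(m2))[:3]],[.48,.33,.045],loss="soft_l1");print(yd,r.x.round(4),r.cost,r.fun.round(1), "grip",carrier(*r.x[:2],np.radians(yd),[[.006,0,.029]],r.x[2]).round(4))
E
python3 m.py
```

```text
lamp top [383.29967427 275.26221498] [279.97476341 241.35962145] (array([ 0.4635579 , -0.06093958,  0.04736207]), [np.float64(0.0015), np.float64(0.0015)]) [ 0.46376298 -0.05976156  0.045     ] [ 0.46065732 -0.06302263  0.045     ]
ring (array([ 0.5566, -0.3277,  0.0566]), 247, array([493.27757784, 244.92619169])) (array([ 0.5519, -0.3314,  0.0567]), 208, array([169.89919076, 271.61774389])) (array([ 0.55606961, -0.32776936,  0.00376858]), [np.float64(0.0014), np.float64(0.0014)])
handle ((0.4491964876651764, -0.12734001874923706), (0.06090248376131058, 0.017135925590991974), 77.01395416259766) [ 0.4501 -0.1263]
 dir 78.975136
handle ((0.4504060745239258, -0.13215425610542297), (0.05848382040858269, 0.02432786300778389), 78.69318389892578) [ 0.4505 -0.1314]
 dir 76.06527
far base edge [5.42980466e-01 2.81530306e-01 1.11022302e-16] [0.52000859 0.40054824 0.        ] 0.12121458143070837 10.924432926800796
pocket ((0.4468538463115692, 0.3266233801841736), (0.01996205374598503, 0.10619913041591644), 10.036378860473633) -170.09666
fin ext [204.5 252.5 212.5 271.5] [429.5 240.5 438.5 253.5]
3 [0.4809 0.3305 0.0454] 3.4258607617129155 [ 0.  -1.   2.5  1.4  1.1 -0.1  0.3] grip [[0.4669 0.3298 0.0715]]
6 [0.4808 0.3309 0.0455] 3.6359345036770883 [-0.  -1.1  2.7  1.6  0.9 -0.1  0.4] grip [[0.4668 0.3294 0.0716]]
9 [0.4807 0.3313 0.0452] 3.8253796761344203 [-0.  -1.1  2.8  1.7  0.4 -0.1  0.8] grip [[0.4668 0.3291 0.0712]]
12 [0.4806 0.332  0.0449] 4.227824793551447 [-0.2 -1.2  2.8  1.8  0.  -0.   1.3] grip [[0.4669 0.3291 0.0709]]
```

Measured positions, in metres:
- **Lamp:** (0.462,-0.061), top z ≈ 0.047, close to the stated 45 mm.
- **Handle point:** about (0.447,-0.138).
- **Ring:** (0.554,-0.3295), z ≈ 0, radius 56.6 mm.
- **Green grip point:** about (0.466,0.329,0.071), stand yaw about 10.3°.

All are plausible and within reach. First I go over to the handle.

```bash
python3 -m crank '[{"xyz":[-41,-24,0],"yaw":0,"fingers":50},{"xyz":[-41,-24,0],"yaw":0,"fingers":50},{"xyz":[-41,-24,0],"yaw":0,"fingers":50},{"xyz":[-41,-24,0],"yaw":0,"fingers":50},{"xyz":[-41,-24,0],"yaw":0,"fingers":50},{"xyz":[-41,-24,0],"yaw":0,"fingers":50},{"xyz":[-41,-24,0],"yaw":0,"fingers":50},{"xyz":[-41,-24,0],"yaw":0,"fingers":50},{"xyz":[-41,-24,0],"yaw":0,"fingers":50},{"xyz":[-41,-24,0],"yaw":0,"fingers":50},{"xyz":[-5,-44,0],"yaw":0,"fingers":50},{"xyz":[-5,-44,0],"yaw":0,"fingers":50},{"xyz":[-5,-44,0],"yaw":0,"fingers":50},{"xyz":[-5,-44,0],"yaw":0,"fingers":50},{"xyz":[-5,-44,0],"yaw":0,"fingers":50},{"xyz":[-5,-44,0],"yaw":0,"fingers":50},{"xyz":[-5,-44,0],"yaw":0,"fingers":50},{"xyz":[-5,-44,0],"yaw":0,"fingers":50},{"xyz":[-5,-44,0],"yaw":0,"fingers":50},{"xyz":[-5,-44,0],"yaw":0,"fingers":50}]' && python3 -m crank '[{"xyz":[0,0,0],"yaw":8,"fingers":50},{"xyz":[0,0,0],"yaw":8,"fingers":50},{"xyz":[0,0,0],"yaw":8,"fingers":50},{"xyz":[0,0,0],"yaw":8,"fingers":50},{"xyz":[0,0,0],"yaw":8,"fingers":50},{"xyz":[0,0,0],"yaw":8,"fingers":50},{"xyz":[0,0,0],"yaw":8,"fingers":50},{"xyz":[0,0,0],"yaw":8,"fingers":50},{"xyz":[0,0,0],"yaw":8,"fingers":50},{"xyz":[0,0,0],"yaw":8,"fingers":50},{"xyz":[0,0,0],"yaw":8,"fingers":50},{"xyz":[0,0,0],"yaw":0,"fingers":50}]'
cat > go.py <<'E'
# usage: go.py x y z [toolY angle deg] : remaining move in tool axes (mm) and yaw (after the shift)
import sys;from h import *
from scipy.spatial.transform import Rotation as R
s=read_state();r=R.from_quat(s["tcp_rot"]);M=r.as_matrix();a=list(map(float,sys.argv[1:]))
ya=np.degrees(np.arctan2(M[1,1],M[0,1]));print("t",round(s["t"],2),"pos",np.round(s["eef_pos"],4),"toolY",ya.round(2),"tz",M[:,2].round(3),"F",np.round(s["force"],1),"j",np.round(s["joint_positions"],2),"gap",s["finger_gap"])
if len(a)>=3: print("shift mm",(M.T@(np.array(a[:3])-s["eef_pos"])*1e3).round(1))
if len(a)>3: print("yaw",((ya-a[3]+90)%180-90).round(2))
E
python3 go.py .447 -.138 .014 -11.5
```

```text
t: 2.8
eef_pos: [0.4389, -0.1414, 0.1952]
tcp_rot: [0.121, 0.993, 0.0, 0.001]
force: [0.8, -0.7, -0.4]
finger_gap: 0.0502
finger_force: 0.0
t: 4.0
eef_pos: [0.4393, -0.1397, 0.195]
tcp_rot: [0.777, 0.63, 0.0, 0.0]
force: [1.0, 0.7, 0.7]
finger_gap: 0.0494
finger_force: 0.0
t 4.0 pos [ 0.4393 -0.1397  0.195 ] toolY -11.94 tz [ 0.  0. -1.] F [1.  0.7 0.7] j [-0.31 -0.12  0.53  1.91  0.06  1.33 -0.01] gap 0.04940208810020122
shift mm [  3.2   7.1 181. ]
yaw -0.44
```

```bash
python3 -m crank '[{"xyz":[3,7,30],"yaw":0,"fingers":50},{"xyz":[0,0,40],"yaw":0,"fingers":50},{"xyz":[0,0,40],"yaw":0,"fingers":50},{"xyz":[0,0,40],"yaw":0,"fingers":50},{"xyz":[0,0,20],"yaw":0,"fingers":50},{"xyz":[0,0,10],"yaw":0,"fingers":50},{"xyz":[0,0,0],"yaw":0,"fingers":50},{"xyz":[0,0,0],"yaw":0,"fingers":50}]'
python3 - <<'E'
from h import *
T=grab_frame("top");S=grab_frame("scene")
cr=lambda I,l,t,w,h:cv2.resize(I[t:t+h,l:l+w],(400,300),interpolation=cv2.INTER_CUBIC)
cv2.imwrite("pics/c2.png",np.hstack([cr(T,350,240,112,84),cr(S,225,205,96,72)])[:,:,::-1])
E
python3 go.py .447 -.138 .014 -11.5
```

```text
t: 4.8
eef_pos: [0.4478, -0.1384, 0.0158]
tcp_rot: [0.776, 0.63, 0.001, 0.001]
force: [0.4, -0.5, -0.2]
finger_gap: 0.0503
finger_force: 0.0
t 4.9 pos [ 0.4483 -0.1384  0.0163] toolY -11.87 tz [ 0.003 -0.    -1.   ] F [ 0.3  0.4 -0.9] j [-0.29  0.11  0.56  2.1  -0.08  0.94  0.11] gap 0.05027239733822175
shift mm [ 0.1 -1.3  2.3]
yaw -0.37
```

View pics/c2.png

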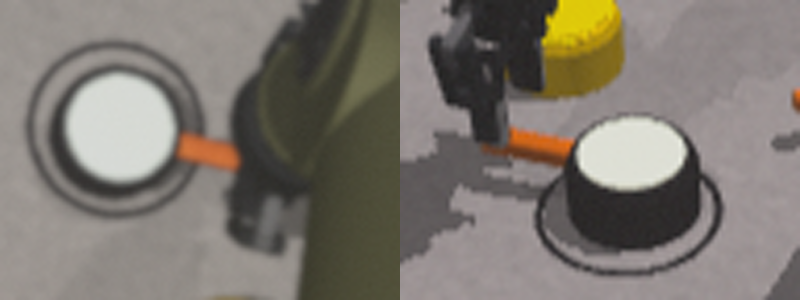

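The fingers straddle the orange handle near its outer end (scene crop about (490,140)), so I close them.

```bash
python3 -m crank '[{"xyz":[0,0,1],"yaw":0,"fingers":30},{"xyz":[0,0,0],"yaw":0,"fingers":20},{"xyz":[0,0,0],"yaw":0,"fingers":10},{"xyz":[0,0,0],"yaw":0,"fingers":5},{"xyz":[0,0,0],"yaw":0,"fingers":5},{"xyz":[0,0,0],"yaw":0,"fingers":5}]' 30
python3 go.py .447 -.138 .014
python3 - <<'E'
from h import *
W=((0,0,190),(179,60,255));T=grab_frame("top");S=grab_frame("scene")
def big(m):
    n,l,s,c=cv2.connectedComponentsWithStats(m);i=1+s[1:,4].argmax();return (l==i).astype(np.uint8)*255
a=cen(big(cmask(T,*W,(355,255,406,295))));b=cen(big(cmask(S,*W,(260,230,310,258))));print(a,b,onz("top",*a,.045),onz("scene",*b,.045))
E
```

```text
t: 5.5
eef_pos: [0.4468, -0.1382, 0.0138]
tcp_rot: [0.777, 0.63, 0.0, -0.0]
force: [-0.3, -0.0, -0.0]
finger_gap: 0.0048
finger_force: 0.0
t 5.5 pos [ 0.4468 -0.1382  0.0138] toolY -11.91 tz [ 0.  0. -1.] F [-0.3 -0.  -0. ] j [-0.29  0.12  0.56  2.11 -0.08  0.94  0.11] gap 0.00481298670046945
shift mm [ 0.2  0.1 -0.2]
[383.23208723 275.10747664] [280.02752294 241.29969419] [ 0.46410799 -0.05960281  0.045     ] [ 0.46040621 -0.06292488  0.045     ]
```

The fingers closed to 4.8 mm with no force, so they missed the handle. The lamp didn't move. I'll look again.

Run:
```python
from h import *
T=grab_frame("top");S=grab_frame("scene")
s=read_state();g=np.array(s["eef_pos"]);print(proj("top",[g,g+[0,0,.0187]]),proj("scene",[g,g+[0,0,.0187]]))
cr=lambda I,l,t,w,h:cv2.resize(I[t:t+h,l:l+w],(400,400),interpolation=cv2.INTER_CUBIC)
cv2.imwrite("pics/c3.png",np.hstack([cr(T,370,240,80,80),cr(S,215,190,80,80)])[:,:,::-1])
```

```text
[[415.17369286 286.06784114]
 [416.88118339 285.10199682]] [[253.35496727 245.26555585]
 [252.7267393  239.86996893]]
```

View pics/c3.png

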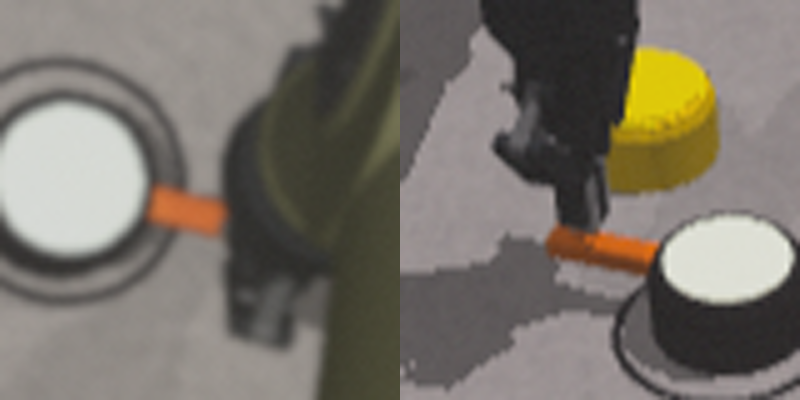

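```bash
python3 -m crank '[{"xyz":[0,0,-10],"yaw":0,"fingers":5},{"xyz":[0,0,-40],"yaw":0,"fingers":5},{"xyz":[0,0,-40],"yaw":0,"fingers":5},{"xyz":[0,0,0],"yaw":0,"fingers":5},{"xyz":[0,0,0],"yaw":0,"fingers":5}]'
python3 - <<'E'
from h import *
print("base",proj("scene",[0,0,0]),proj("top",[0,0,0]))
r=np.array([[-.971,.24],[.24,.971]])
p0=np.array([.156,.630,.194]);ty=np.array([.24,.971,0])
print("open tips at start",proj("scene",[p0,p0+ty*.043,p0-ty*.043]))
S=grab_frame("scene");g=np.array(read_state()["eef_pos"]);print(g,"tip now",proj("scene",[g,g+[0,0,.0187]]))
I0=cv2.imread("pics/scene0.png")[:,:,::-1]
cr=lambda I,l,t,w,h:cv2.resize(I[t:t+h,l:l+w],(400,400),interpolation=cv2.INTER_CUBIC)
cv2.imwrite("pics/c4.png",np.hstack([cr(I0,510,60,100,100),cr(S,200,160,100,100)])[:,:,::-1])
E
```

```text
t: 6.2
eef_pos: [0.4478, -0.1383, 0.1053]
tcp_rot: [0.777, 0.63, 0.001, 0.001]
force: [-1.7, -0.0, 0.7]
finger_gap: 0.0049
finger_force: 0.0
base [[320.68160663 165.17426548]] [[348.52709088 492.6249812 ]]
open tips at start [[539.4949738  146.17966718]
 [555.70661919 148.77569487]
 [523.51881505 143.62134879]]
[ 0.44672269 -0.1380877   0.10400898] tip now [[250.25888321 218.22862781]
 [249.5692447  212.30113949]]
```

View pics/c4.png

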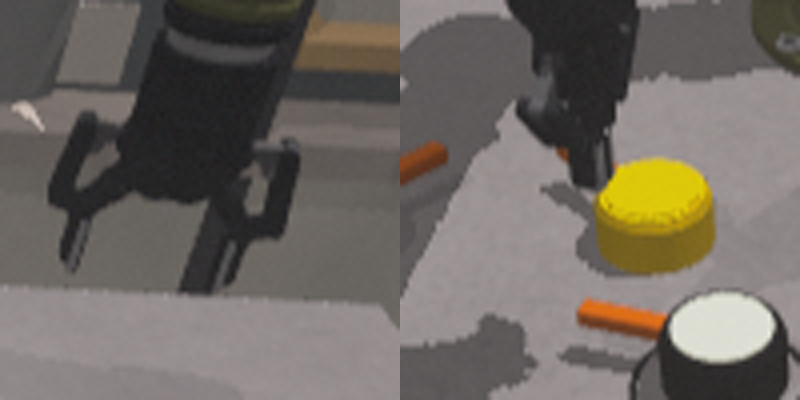

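The scene picture shows the shut tips at about (247,207), but the reported TCP projects to (250,218). So the tool isn't where the reading or calibration puts it. It is either about 30 mm higher or about 35 mm further back. I'll probe a free spot on the bench to tell which.

```bash
python3 -m crank '[{"xyz":[-40,0,0],"yaw":0,"fingers":5},{"xyz":[-40,0,0],"yaw":0,"fingers":5},{"xyz":[0,0,40],"yaw":0,"fingers":5},{"xyz":[0,0,40],"yaw":0,"fingers":5},{"xyz":[0,0,15],"yaw":0,"fingers":5},{"xyz":[0,0,5],"yaw":0,"fingers":5},{"xyz":[0,0,0],"yaw":0,"fingers":5},{"xyz":[0,0,0],"yaw":0,"fingers":5}]'
python3 - <<'E'
from h import *
S=grab_frame("scene");T=grab_frame("top");g=np.array(read_state()["eef_pos"]);print(g,"tip now",proj("scene",[g,g+[0,0,.0187]]),proj("top",[g,g+[0,0,.0187]]))
cr=lambda I,l,t,w,h:cv2.resize(I[t:t+h,l:l+w],(400,400),interpolation=cv2.INTER_CUBIC)
cv2.imwrite("pics/c5.png",np.hstack([cr(T,400,240,80,80),cr(S,190,190,80,80)])[:,:,::-1])
E
```

```text
t: 7.05
eef_pos: [0.4308, -0.2167, 0.0044]
tcp_rot: [0.777, 0.63, 0.0, 0.0]
force: [-0.5, 0.7, -0.0]
finger_gap: 0.0048
finger_force: 0.0
[ 0.43136442 -0.21671412  0.00488521] tip now [[226.03930204 242.27672898]
 [225.16448702 236.94220278]] [[448.16455171 294.78934772]
 [450.45906818 293.98432145]]
```

View pics/c5.png

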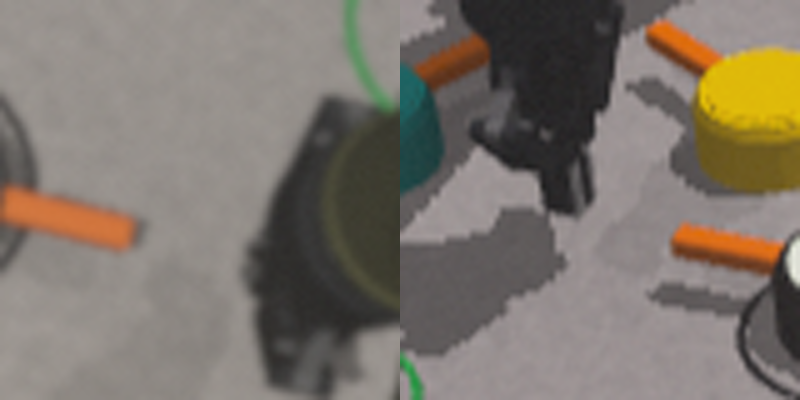

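The tip stands about 30 mm above its shadow's end while reported at 5 mm, so the reported z reads about 30 mm low and the sideways position is fine. I'll touch the bench gently to get the exact offset.

```bash
python3 -m crank '[{"xyz":[0,0,10],"yaw":0,"fingers":5},{"xyz":[0,0,10],"yaw":0,"fingers":5},{"xyz":[0,0,0],"yaw":0,"fingers":5}]'|egrep 'eef|force:'; for i in 1 2 3; do python3 -m crank '[{"xyz":[0,0,2],"yaw":0,"fingers":5},{"xyz":[0,0,0],"yaw":0,"fingers":5}]'|egrep 'eef|^force:'; done
```

```text
eef_pos: [0.429, -0.2158, -0.0177]
force: [-0.9, 0.5, -0.4]
finger_force: 0.0
eef_pos: [0.4301, -0.2165, -0.0184]
force: [0.6, -0.1, 0.4]
eef_pos: [0.4303, -0.2165, -0.0202]
force: [0.4, 0.4, 0.4]
eef_pos: [0.4302, -0.2164, -0.0223]
force: [0.7, 0.0, 0.6]
```

```bash
for i in 1 2 3 ; do python3 -m crank '[{"xyz":[0,0,2],"yaw":0,"fingers":5},{"xyz":[0,0,0],"yaw":0,"fingers":5}]'|egrep 'eef|^force:'; done
```

```text
eef_pos: [0.4301, -0.2164, -0.0244]
force: [-0.9, -0.7, 0.5]
eef_pos: [0.4301, -0.2164, -0.0264]
force: [0.2, -0.4, -0.8]
eef_pos: [0.4301, -0.2164, -0.0284]
force: [0.5, 0.9, 0.4]
```

```bash
for i in 1 2 ; do python3 -m crank '[{"xyz":[0,0,2],"yaw":0,"fingers":5},{"xyz":[0,0,0],"yaw":0,"fingers":5}]'|egrep 'eef|^force:'; done;  python3 - <<'E'
from h import *
S=grab_frame("scene");g=np.array(read_state()["eef_pos"]);print(g,"tip if on bench",proj("scene",[[g[0],g[1],0]]))
cv2.imwrite("pics/c6.png",cv2.resize(S[200:260,185:265],(640,480),interpolation=cv2.INTER_CUBIC)[:,:,::-1])
E
```

```text
eef_pos: [0.4301, -0.2164, -0.0304]
force: [-0.5, 0.2, 0.5]
eef_pos: [0.4301, -0.2164, -0.0324]
force: [0.3, -0.4, -0.7]
[ 0.43018186 -0.21642728 -0.03233467] tip if on bench [[226.47556407 243.37914684]]
```

View pics/c6.png

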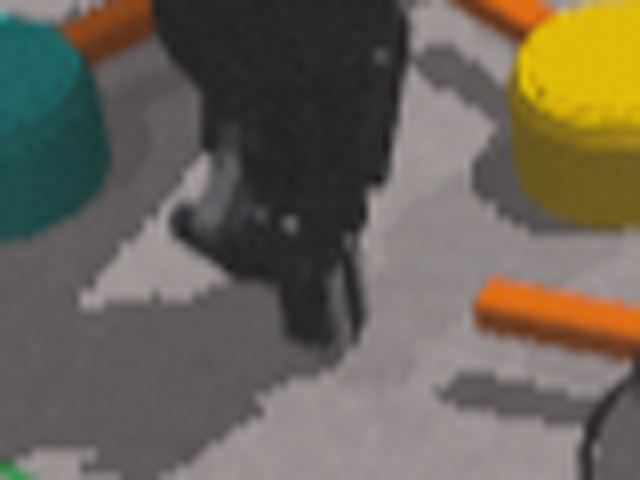

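The tip is now at about (225.6,243), meeting its shadow, where the bench point projects to (226.5,243.4). The true z is roughly the reported z + 0.033. A couple more tiny steps should show contact.

```bash
for i in 1 2 ; do python3 -m crank '[{"xyz":[0,0,1],"yaw":0,"fingers":5},{"xyz":[0,0,0],"yaw":0,"fingers":5}]'|egrep 'eef|^force:'; done
```

```text
eef_pos: [0.4303, -0.2164, -0.0333]
force: [-0.4, -0.1, 0.3]
eef_pos: [0.4303, -0.2164, -0.0343]
force: [1.0, -0.2, 0.5]
```

```bash
for i in 1 2 ; do python3 -m crank '[{"xyz":[0,0,1],"yaw":0,"fingers":5},{"xyz":[0,0,0],"yaw":0,"fingers":5}]'|egrep 'eef|^force:'; done
```

```text
eef_pos: [0.4302, -0.2164, -0.0353]
force: [1.3, 0.0, -1.2]
eef_pos: [0.4304, -0.2165, -0.0362]
force: [0.0, 0.1, 0.9]
```

```bash
for i in 1 2 3; do python3 -m crank '[{"xyz":[0,0,1],"yaw":0,"fingers":5},{"xyz":[0,0,0],"yaw":0,"fingers":5}]'|egrep 'eef|^force:'; done
```

```text
eef_pos: [0.4304, -0.2165, -0.0363]
force: [-3.3, 0.3, 10.6]
eef_pos: [0.4305, -0.2165, -0.0363]
force: [-6.9, 2.0, 20.6]
eef_pos: [0.4305, -0.2164, -0.0363]
force: [-9.7, 3.6, 31.9]
```

Contact is at reported z = -0.0363, so true z = reported + 0.036. Back up, open, and return over the handle to descend to true TCP z of about 14 mm.

```bash
python3 -m crank '[{"xyz":[0,0,-40],"yaw":0,"fingers":5},{"xyz":[0,0,-45],"yaw":0,"fingers":50},{"xyz":[40,0,0],"yaw":0,"fingers":50},{"xyz":[40,0,0],"yaw":0,"fingers":50},{"xyz":[0,0,0],"yaw":0,"fingers":50},{"xyz":[0,0,35],"yaw":0,"fingers":50},{"xyz":[0,0,23],"yaw":0,"fingers":50},{"xyz":[0,0,10],"yaw":0,"fingers":50},{"xyz":[0,0,0],"yaw":0,"fingers":50},{"xyz":[0,0,0],"yaw":0,"fingers":5},{"xyz":[0,0,0],"yaw":0,"fingers":5},{"xyz":[0,0,0],"yaw":0,"fingers":5},{"xyz":[0,0,0],"yaw":0,"fingers":5},{"xyz":[0,0,0],"yaw":0,"fingers":5}]' 30; python3 go.py .447 -.138 -.022
```

```text
t: 11.9
eef_pos: [0.4479, -0.1387, -0.0211]
tcp_rot: [0.777, 0.63, 0.001, 0.001]
force: [-1.3, -1.3, 7.3]
finger_gap: 0.0153
finger_force: 32.9
t 11.9 pos [ 0.4479 -0.1387 -0.0211] toolY -11.92 tz [ 0.002 -0.    -1.   ] F [-1.3 -1.3  7.3] j [-0.31  0.19  0.6   2.13 -0.14  0.86  0.16] gap 0.015310325533709736
shift mm [ 0.5 -1.   0.8]
```

```bash
python3 -m crank '[{"xyz":[0,0,-0.7],"yaw":0,"fingers":5},{"xyz":[0,0,0],"yaw":0,"fingers":5},{"xyz":[0,0,0],"yaw":0,"fingers":5}]';python3 - <<'E'
from h import *
W=((0,0,190),(179,60,255));T=grab_frame("top");S=grab_frame("scene")
def big(m):
    n,l,s,c=cv2.connectedComponentsWithStats(m);i=1+s[1:,4].argmax();return (l==i).astype(np.uint8)*255
a=cen(big(cmask(T,*W,(355,255,406,295))));b=cen(big(cmask(S,*W,(260,230,310,258))));print(a,b,onz("top",*a,.045),onz("scene",*b,.045),tri(a,b))
E
```

```text
t: 12.2
eef_pos: [0.4475, -0.1385, -0.0211]
tcp_rot: [0.777, 0.63, 0.0, 0.0]
force: [-0.4, -0.5, 4.1]
finger_gap: 0.0152
finger_force: 32.7
[383.20496894 275.18167702] [279.99693252 241.28527607] [ 0.46393594 -0.05954455  0.045     ] [ 0.46035642 -0.06301255  0.045     ] (array([ 0.46368528, -0.06075863,  0.04772105]), [np.float64(0.0016), np.float64(0.0016)])
```

```bash
python3 -m crank '[{"xyz":[-7,4,-0.4],"yaw":0,"fingers":5},{"xyz":[-7,4,0],"yaw":0,"fingers":5},{"xyz":[-15.5,9.3,0],"yaw":0,"fingers":5},{"xyz":[-15.5,9.3,0],"yaw":0,"fingers":5},{"xyz":[-15.5,9.3,0],"yaw":0,"fingers":5},{"xyz":[-15.5,9.3,0],"yaw":0,"fingers":5},{"xyz":[-15.5,9.3,0],"yaw":0,"fingers":5},{"xyz":[-15.5,9.3,0],"yaw":0,"fingers":5},{"xyz":[-15.5,9.3,0],"yaw":0,"fingers":5},{"xyz":[-15.5,9.3,0],"yaw":0,"fingers":5},{"xyz":[-15.5,9.3,0],"yaw":0,"fingers":5},{"xyz":[-15.5,9.3,0],"yaw":0,"fingers":5},{"xyz":[-15.5,9.3,0],"yaw":0,"fingers":5},{"xyz":[-15.5,9.3,0],"yaw":0,"fingers":5},{"xyz":[-15.5,9.3,0],"yaw":0,"fingers":5},{"xyz":[-15.5,9.3,0],"yaw":0,"fingers":5},{"xyz":[-6,4,0],"yaw":0,"fingers":5},{"xyz":[-6,4,0],"yaw":0,"fingers":5},{"xyz":[0,0,0],"yaw":0,"fingers":5},{"xyz":[0,0,0],"yaw":0,"fingers":5}]'
cat > lamp.py <<'E'
from h import *
W=((0,0,185),(179,60,255));T=grab_frame("top");S=grab_frame("scene")
def big(m):
    n,l,s,c=cv2.connectedComponentsWithStats(m);i=1+s[1:,4].argmax();return (l==i).astype(np.uint8)*255
a=cen(big(cmask(T,*W,(462,215,525,275))));b=cen(big(cmask(S,*W,(145,240,200,285))));print(a,b,onz("top",*a,.045),onz("scene",*b,.045),tri(a,b))
cv2.imwrite("pics/c7.png",np.hstack([cv2.resize(I[t:t+75,l:l+100],(400,300),interpolation=cv2.INTER_CUBIC) for I,l,t in((T,445,205),(S,120,225))])[:,:,::-1])
E
python3 lamp.py
```

```text
t: 14.3
eef_pos: [0.5394, -0.4043, -0.0218]
tcp_rot: [0.776, 0.63, 0.001, -0.002]
force: [-0.9, 3.5, 4.0]
finger_gap: 0.0154
finger_force: 32.8
[500.06446281 241.02479339] [166.79643766 258.17048346] [ 0.55616088 -0.3261862   0.045     ] [ 0.55093591 -0.33036305  0.045     ] (array([ 0.55555442, -0.32630943,  0.04891958]), [np.float64(0.0016), np.float64(0.0016)])
```

The lamp is within 2 mm of the ring's centre, so I release it and lift.

```bash
python3 -m crank '[{"xyz":[0,0,0],"yaw":0,"fingers":45},{"xyz":[0,0,0],"yaw":0,"fingers":45},{"xyz":[0,0,0],"yaw":0,"fingers":45},{"xyz":[0,0,-20],"yaw":0,"fingers":45},{"xyz":[0,0,-40],"yaw":0,"fingers":45},{"xyz":[0,0,-40],"yaw":0,"fingers":45},{"xyz":[0,0,-40],"yaw":0,"fingers":45},{"xyz":[0,0,-40],"yaw":0,"fingers":45},{"xyz":[0,0,0],"yaw":0,"fingers":45}]' 25; python3 lamp.py; python3 go.py .466 .329 .16 -79.7
```

```text
t: 15.3
eef_pos: [0.5422, -0.4096, 0.166]
tcp_rot: [0.777, 0.63, 0.002, 0.006]
force: [1.2, 0.1, 0.9]
finger_gap: 0.045
finger_force: 0.0
[499.60767947 241.1836394 ] [167.22997416 258.48578811] [ 0.55573483 -0.32512494  0.045     ] [ 0.55196424 -0.32891881  0.045     ] (array([ 0.55537851, -0.32560518,  0.04780989]), [np.float64(0.0015), np.float64(0.0015)])
t 15.4 pos [ 0.54  -0.407  0.16 ] toolY -11.94 tz [ 0.002 -0.001 -1.   ] F [-1.   0.  -0.4] j [ 0.12  0.45  0.66  1.45 -0.28  1.34  0.59] gap 0.044730657904409075
shift mm [ 704.8 -224.6   -1.2]
yaw 67.76
```

View pics/c7.png

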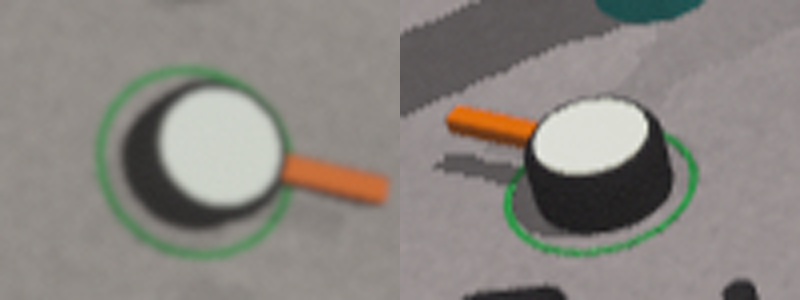

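The lamp stands upright wholly inside the green ring (ring centre about (494,245) in the top view). Next, the green carrier.

```bash
python3 -m crank '[{"xyz":[44,-14,0],"yaw":0,"fingers":45},{"xyz":[44,-14,0],"yaw":0,"fingers":45},{"xyz":[44,-14,0],"yaw":0,"fingers":45},{"xyz":[44,-14,0],"yaw":0,"fingers":45},{"xyz":[44,-14,0],"yaw":0,"fingers":45},{"xyz":[44,-14,0],"yaw":0,"fingers":45},{"xyz":[44,-14,0],"yaw":0,"fingers":45},{"xyz":[44,-14,0],"yaw":0,"fingers":45},{"xyz":[44,-14,0],"yaw":0,"fingers":45},{"xyz":[44,-14,0],"yaw":0,"fingers":45},{"xyz":[44,-14,0],"yaw":0,"fingers":45},{"xyz":[44,-14,0],"yaw":0,"fingers":45},{"xyz":[44,-14,0],"yaw":0,"fingers":45},{"xyz":[44,-14,0],"yaw":0,"fingers":45},{"xyz":[44,-14,0],"yaw":0,"fingers":45},{"xyz":[44,-14,0],"yaw":0,"fingers":45}]' >/dev/null; python3 -m crank '[{"xyz":[0,0,0],"yaw":-8,"fingers":45},{"xyz":[0,0,0],"yaw":-8,"fingers":45},{"xyz":[0,0,0],"yaw":-8,"fingers":45},{"xyz":[0,0,0],"yaw":-8,"fingers":45},{"xyz":[0,0,0],"yaw":-8,"fingers":45},{"xyz":[0,0,0],"yaw":-8,"fingers":45},{"xyz":[0,0,0],"yaw":-8,"fingers":45},{"xyz":[0,0,0],"yaw":-8,"fingers":45},{"xyz":[0,0,0],"yaw":-8,"fingers":45},{"xyz":[0,0,0],"yaw":-8,"fingers":45},{"xyz":[0,0,0],"yaw":-8,"fingers":45},{"xyz":[0,0,0],"yaw":-8,"fingers":45},{"xyz":[0,0,0],"yaw":-8,"fingers":45},{"xyz":[0,0,0],"yaw":-8,"fingers":45},{"xyz":[0,0,0],"yaw":0,"fingers":45}]'; python3 go.py .466 .329 .019 100.3
```

```text
t: 18.5
eef_pos: [0.4648, 0.3282, 0.1568]
tcp_rot: [-0.088, 0.996, -0.001, -0.001]
force: [0.2, 0.8, -0.7]
finger_gap: 0.0451
finger_force: 0.0
t 18.5 pos [0.4648 0.3282 0.1568] toolY 100.12 tz [-0.003 -0.002 -1.   ] F [ 0.2  0.8 -0.7] j [-0.67  0.17  0.01  1.71 -0.    1.26  1.09] gap 0.04506659923803995
shift mm [ -1.7   0.8 137.8]
yaw -0.18
```

```bash
python3 -m crank '[{"xyz":[-1,1,30],"yaw":0,"fingers":45},{"xyz":[0,0,30],"yaw":0,"fingers":45},{"xyz":[0,0,30],"yaw":0,"fingers":45},{"xyz":[0,0,25],"yaw":0,"fingers":45},{"xyz":[0,0,12],"yaw":0,"fingers":45},{"xyz":[0,0,6],"yaw":0,"fingers":45},{"xyz":[0,0,4],"yaw":0,"fingers":45},{"xyz":[0,0,0],"yaw":0,"fingers":45},{"xyz":[0,0,0],"yaw":0,"fingers":45}]'; python3 -m crank '[{"xyz":[0,0,0],"yaw":0,"fingers":25},{"xyz":[0,0,0],"yaw":0,"fingers":15},{"xyz":[0,0,0],"yaw":0,"fingers":5},{"xyz":[0,0,0],"yaw":0,"fingers":5},{"xyz":[0,0,0],"yaw":0,"fingers":5},{"xyz":[0,0,0],"yaw":0,"fingers":5}]' 25; python3 go.py .466 .329 .019 100.3
```

```text
t: 19.4
eef_pos: [0.4674, 0.3306, 0.023]
tcp_rot: [-0.088, 0.996, 0.001, 0.001]
force: [0.0, 0.6, 0.5]
finger_gap: 0.0449
finger_force: 0.0
t: 20.0
eef_pos: [0.4671, 0.3302, 0.0227]
tcp_rot: [-0.088, 0.996, 0.0, 0.0]
force: [-0.8, -1.9, 5.8]
finger_gap: 0.0112
finger_force: 26.3
t 20.0 pos [0.4671 0.3302 0.0227] toolY 100.08 tz [ 0.001  0.    -1.   ] F [-0.8 -1.9  5.8] j [-0.67  0.3   0.01  1.84 -0.    1.    1.09] gap 0.011208363142662674
shift mm [ 1.3 -1.   3.7]
yaw -0.22
```

```bash
python3 -m crank '[{"xyz":[-3.8,0,-3.4],"yaw":0,"fingers":5},{"xyz":[-3.8,0,-3.2],"yaw":0,"fingers":5},{"xyz":[-3.8,0,-3.2],"yaw":0,"fingers":5},{"xyz":[-3.8,0,-3.2],"yaw":0,"fingers":5}]' 30;  python3 -m crank '[{"xyz":[-3.8,0,-3.2],"yaw":0,"fingers":5},{"xyz":[-3.8,0,-3.2],"yaw":0,"fingers":5},{"xyz":[-3.8,0,-3.2],"yaw":0,"fingers":5},{"xyz":[-3.8,0,-3.2],"yaw":0,"fingers":5},{"xyz":[-3.8,0,-3.2],"yaw":0,"fingers":5},{"xyz":[-3.8,0,-3.2],"yaw":0,"fingers":5},{"xyz":[-3.8,0,-3.2],"yaw":0,"fingers":5},{"xyz":[0,0,0],"yaw":0,"fingers":5}]'
python3 - <<'E'
from h import *
for n in("top","scene"):
    f=grab_frame(n);m=cmask(f,(45,70,20),(85,255,255),(190,215,235,285) if n=="top" else (415,220,455,275));ys,xs=np.nonzero(m);print(n,xs.min(),xs.max(),ys.min(),ys.max(),len(xs))
E
```

```text
t: 20.4
eef_pos: [0.4807, 0.3326, 0.0346]
tcp_rot: [-0.088, 0.996, -0.0, -0.001]
force: [-5.0, -1.4, -0.2]
finger_gap: 0.0112
finger_force: 29.4
t: 21.2
eef_pos: [0.5086, 0.3376, 0.0581]
tcp_rot: [-0.088, 0.996, 0.0, 0.0]
force: [-4.6, -1.3, 2.2]
finger_gap: 0.0117
finger_force: 29.9
top 201 206 244 250 31
scene 438 446 240 254 88
```

```bash
python3 -m crank '[{"xyz":[-3.8,0,-3.2],"yaw":0,"fingers":5},{"xyz":[-3.8,0,-3.2],"yaw":0,"fingers":5},{"xyz":[0,0,-8],"yaw":0,"fingers":5},{"xyz":[0,0,-15],"yaw":0,"fingers":5},{"xyz":[0,0,-25],"yaw":0,"fingers":5},{"xyz":[0,0,-30],"yaw":0,"fingers":5},{"xyz":[0,0,-30],"yaw":0,"fingers":5},{"xyz":[0,0,-20],"yaw":0,"fingers":5},{"xyz":[0,0,-10],"yaw":0,"fingers":5},{"xyz":[0,0,0],"yaw":0,"fingers":5}]'; python3 -m crank '[{"xyz":[4,-12,0],"yaw":0,"fingers":5},{"xyz":[7,-20,0],"yaw":0,"fingers":5},{"xyz":[9,-28,0],"yaw":0,"fingers":5},{"xyz":[9,-28,0],"yaw":0,"fingers":5},{"xyz":[9,-28,0],"yaw":0,"fingers":5},{"xyz":[9,-28,0],"yaw":0,"fingers":5},{"xyz":[9,-28,0],"yaw":0,"fingers":5},{"xyz":[9,-28,0],"yaw":0,"fingers":5},{"xyz":[9,-28,0],"yaw":0,"fingers":5},{"xyz":[9,-28,0],"yaw":0,"fingers":5},{"xyz":[9,-28,0],"yaw":0,"fingers":5},{"xyz":[9,-28,0],"yaw":0,"fingers":5},{"xyz":[9,-28,0],"yaw":0,"fingers":5},{"xyz":[9,-28,0],"yaw":0,"fingers":5},{"xyz":[7,-20,0],"yaw":0,"fingers":5},{"xyz":[4,-12,0],"yaw":0,"fingers":5},{"xyz":[0,0,0],"yaw":0,"fingers":5}]'; python3 go.py .455 -.06 .2
python3 - <<'E'
from h import *
for n in("top","scene"):
    f=grab_frame(n)
    cv2.imwrite(f"pics/full_{n}8.png",f[:,:,::-1])
    for k in("carrier_green","carrier_white"):
        for m in masks_of(k,n): print(n,k,round(m["confidence"],2),np.round(m["extent"]).tolist())
E
```

```text
t: 22.3
eef_pos: [0.5169, 0.3393, 0.2044]
tcp_rot: [-0.088, 0.996, 0.001, 0.002]
force: [-0.2, -0.2, -1.5]
finger_gap: 0.0115
finger_force: 29.3
t: 24.0
eef_pos: [0.4561, -0.0798, 0.2008]
tcp_rot: [-0.086, 0.996, 0.0, -0.001]
force: [-0.2, 0.7, -1.9]
finger_gap: 0.0117
finger_force: 29.3
t 24.0 pos [ 0.4561 -0.0798  0.2008] toolY 99.88 tz [-0.002 -0.    -1.   ] F [-0.2  0.7 -1.9] j [-0.27 -0.1   0.36  1.89  0.04  1.34  1.83] gap 0.011659442370711605
shift mm [-2.3 19.7  0.8]
top carrier_green 0.56 [381.0, 240.0, 427.0, 284.0]
top carrier_white 0.91 [288.0, 231.0, 331.0, 260.0]
scene carrier_green 0.65 [248.0, 168.0, 291.0, 185.0]
scene carrier_white 0.53 [329.0, 244.0, 350.0, 260.0]
```

```bash
cat > tilt.py <<'E'
from h import *
import sys
def model(n,pad,yaw,t,gx=.010,gz=.0336):
    c,s=np.cos(t),np.sin(t);R=np.array([[c,0,-s],[0,1,0],[s,0,c]]);k=np.array([[np.cos(yaw),-np.sin(yaw),0],[np.sin(yaw),np.cos(yaw),0],[0,0,1]])
    Q=np.array([[a,b,z] for a in(-.042,.042) for b in(-.048,.048) for z in(0,.006)])-[gx,0,gz]
    p=proj(n,pad+Q@(k@R).T);return np.r_[p.min(0),p.max(0)].round(0)
if __name__=="__main__":
    s=read_state();pad=np.array(s["eef_pos"])+[0,0,.036+.0187]
    for d in(0,10,20,30,40,50):print(d,model("scene",pad,np.radians(10),np.radians(d)),model("top",pad,np.radians(10),np.radians(d)))
E
python3 tilt.py
```

```text
0 [249. 168. 291. 191.] [377. 245. 437. 297.]
10 [249. 172. 291. 190.] [377. 242. 435. 294.]
20 [249. 176. 291. 189.] [377. 239. 433. 290.]
30 [248. 180. 291. 186.] [378. 237. 432. 286.]
40 [248. 179. 291. 188.] [378. 235. 431. 282.]
50 [248. 177. 291. 191.] [379. 234. 432. 277.]
```

```bash
python3 -m crank '[{"xyz":[0,0,15],"yaw":0,"fingers":5},{"xyz":[0,0,30],"yaw":0,"fingers":5},{"xyz":[0,0,35],"yaw":0,"fingers":5},{"xyz":[0,0,35],"yaw":0,"fingers":5},{"xyz":[0,0,30],"yaw":0,"fingers":5},{"xyz":[0,0,20],"yaw":0,"fingers":5},{"xyz":[0,0,12],"yaw":0,"fingers":5},{"xyz":[0,0,5],"yaw":0,"fingers":5},{"xyz":[0,0,0],"yaw":0,"fingers":5},{"xyz":[0,0,0],"yaw":0,"fingers":5}]' 20|egrep 'eef|force'; for i in 1 2 3; do python3 -m crank '[{"xyz":[-1,0,2],"yaw":0,"fingers":5},{"xyz":[-1,0,2],"yaw":0,"fingers":5},{"xyz":[0,0,0],"yaw":0,"fingers":5}]'|egrep 'eef|^force|gap'; done; python3 tilt.py|head -0
python3 - <<'E'
from h import *
for n in("top","scene"):
    f=grab_frame(n)
    cv2.imwrite(f"pics/full_{n}9.png",f[:,:,::-1])
    for m in masks_of("carrier_green",n): print(n,round(m["confidence"],2),np.round(m["extent"]).tolist())
E
python3 tilt.py
```

```text
eef_pos: [0.4584, -0.0778, 0.0207]
force: [-0.3, 0.0, -0.6]
finger_force: 29.3
eef_pos: [0.4596, -0.0774, 0.0159]
force: [0.3, -0.1, -1.6]
finger_gap: 0.0114
eef_pos: [0.4612, -0.0771, 0.0114]
force: [-0.3, -0.1, -1.0]
finger_gap: 0.0113
eef_pos: [0.4631, -0.0767, 0.0074]
force: [0.4, 0.0, -0.7]
finger_gap: 0.0113
top 0.59 [366.0, 255.0, 395.0, 294.0]
top 0.23 [472.0, 227.0, 545.0, 264.0]
scene 0.51 [255.0, 234.0, 291.0, 250.0]
0 [256. 231. 294. 256.] [367. 260. 415. 302.]
10 [256. 235. 294. 255.] [367. 258. 414. 300.]
20 [255. 239. 294. 254.] [367. 256. 412. 297.]
30 [255. 243. 294. 253.] [367. 254. 411. 294.]
40 [255. 246. 294. 251.] [367. 252. 410. 290.]
50 [255. 244. 294. 253.] [368. 252. 411. 286.]Exception ignored on flushing sys.stdout:
BrokenPipeError: [Errno 32] Broken pipe
```

```bash
for i in 1 2 3 4; do python3 -m crank '[{"xyz":[-2,0,1],"yaw":0,"fingers":5},{"xyz":[-2,0,1],"yaw":0,"fingers":5},{"xyz":[0,0,0],"yaw":0,"fingers":5}]' 20|egrep 'eef|^force|gap|finger_f'; done
```

```text
eef_pos: [0.4675, -0.076, 0.0056]
force: [-1.3, 0.2, -1.1]
finger_gap: 0.0116
finger_force: 29.3
eef_pos: [0.4708, -0.0755, 0.0039]
force: [-1.9, -0.6, 4.7]
finger_gap: 0.0114
finger_force: 30.1
eef_pos: [0.4752, -0.0747, 0.0021]
force: [-2.3, -0.1, 5.3]
finger_gap: 0.0116
finger_force: 30.4
eef_pos: [0.4792, -0.074, 0.0002]
force: [-1.3, 0.7, 5.7]
finger_gap: 0.0113
finger_force: 30.5
```

Contact came exactly where predicted for a 40° tilt, and the plate is pivoting at about 5.5 N. I continue pressing it flat.

```bash
for i in 1 2 3 4; do python3 -m crank '[{"xyz":[-2.5,0,2],"yaw":0,"fingers":5},{"xyz":[-2.5,0,2],"yaw":0,"fingers":5},{"xyz":[0,0,0],"yaw":0,"fingers":5}]'|egrep 'eef|^force|gap'; done
```

```text
eef_pos: [0.4851, -0.0729, -0.0035]
force: [-0.4, 0.7, 5.6]
finger_gap: 0.0117
eef_pos: [0.4903, -0.072, -0.0075]
force: [-0.3, 0.8, 4.7]
finger_gap: 0.0112
eef_pos: [0.4947, -0.0712, -0.0117]
force: [-1.1, -0.2, 5.2]
finger_gap: 0.0116
eef_pos: [0.4988, -0.0705, -0.0162]
force: [-1.1, -0.2, 3.8]
finger_gap: 0.0114
```

```bash
for i in 1 2 3 4 5; do python3 -m crank '[{"xyz":[-0.5,0,1],"yaw":0,"fingers":5},{"xyz":[0,0,0],"yaw":0,"fingers":5}]'|egrep 'eef|^force'; done
```

```text
eef_pos: [0.4995, -0.0704, -0.0171]
force: [-2.5, 0.0, 3.7]
eef_pos: [0.5002, -0.0702, -0.018]
force: [-1.4, 0.0, 5.4]
eef_pos: [0.501, -0.0701, -0.0189]
force: [-0.2, 0.6, 5.6]
eef_pos: [0.5016, -0.07, -0.0198]
force: [-1.1, 0.0, 5.1]
eef_pos: [0.5022, -0.0699, -0.0207]
force: [-0.9, 0.2, 5.5]
```

```bash
for i in 1 2 3; do python3 -m crank '[{"xyz":[-0.3,0,1],"yaw":0,"fingers":5},{"xyz":[0,0,0],"yaw":0,"fingers":5}]'|egrep 'eef|^force'; done
```

```text
eef_pos: [0.5028, -0.0698, -0.0216]
force: [-0.1, 0.4, 5.2]
eef_pos: [0.5034, -0.0697, -0.0225]
force: [0.8, 0.2, 5.6]
eef_pos: [0.5039, -0.0696, -0.0233]
force: [0.8, 1.1, 6.4]
```

```bash
for i in 1 2 3; do python3 -m crank '[{"xyz":[0,0,1],"yaw":0,"fingers":5},{"xyz":[0,0,0],"yaw":0,"fingers":5}]'|egrep 'eef|^force'; done
```

```text
eef_pos: [0.5039, -0.0695, -0.0234]
force: [-4.6, 1.0, 14.9]
eef_pos: [0.5039, -0.0696, -0.0234]
force: [-6.8, 0.8, 22.8]
eef_pos: [0.5039, -0.0695, -0.0234]
force: [-9.3, 1.7, 32.1]
```

Flat stop at -0.0234 (pads 31 mm above the bench, matching the model). I relieve the press, release, shift 5 mm toward the fin's middle and regrip.

```bash
python3 -m crank '[{"xyz":[0,0,-2.9],"yaw":0,"fingers":5},{"xyz":[0,0,0],"yaw":0,"fingers":5},{"xyz":[0,0,0],"yaw":0,"fingers":30},{"xyz":[0,0,0],"yaw":0,"fingers":30},{"xyz":[0,0,0],"yaw":0,"fingers":30},{"xyz":[2.5,0,0],"yaw":0,"fingers":30},{"xyz":[2.5,0,0],"yaw":0,"fingers":30},{"xyz":[0,0,0],"yaw":0,"fingers":30},{"xyz":[0,0,0],"yaw":0,"fingers":5},{"xyz":[0,0,0],"yaw":0,"fingers":5},{"xyz":[0,0,0],"yaw":0,"fingers":5},{"xyz":[0,0,0],"yaw":0,"fingers":5},{"xyz":[0,0,0],"yaw":0,"fingers":5}]' 60; python3 go.py .504 -.07 -.0234
```

```text
t: 32.3
eef_pos: [0.4974, -0.0708, -0.0242]
tcp_rot: [-0.088, 0.996, -0.0, 0.0]
force: [-0.3, 0.5, 1.6]
finger_gap: 0.0108
finger_force: 60.1
t 32.3 pos [ 0.4974 -0.0708 -0.0242] toolY 100.09 tz [ 0.  0. -1.] F [-0.3  0.5  1.6] j [-0.24  0.25  0.36  2.05 -0.11  0.87  1.93] gap 0.010842252093992488
shift mm [-6.6 -0.4 -0.8]
```

```bash
python3 -m crank '[{"xyz":[0,0,-5],"yaw":0,"fingers":5},{"xyz":[0,0,-10],"yaw":0,"fingers":5},{"xyz":[0,0,-20],"yaw":0,"fingers":5},{"xyz":[0,0,-30],"yaw":0,"fingers":5},{"xyz":[0,0,-35],"yaw":0,"fingers":5},{"xyz":[0,0,-25],"yaw":0,"fingers":5},{"xyz":[0,0,-14],"yaw":0,"fingers":5},{"xyz":[0,0,-6],"yaw":0,"fingers":5},{"xyz":[0,0,0],"yaw":0,"fingers":5}]'; python3 -m crank '[{"xyz":[0,-5,0],"yaw":0,"fingers":5},{"xyz":[-1,-10,0],"yaw":0,"fingers":5},{"xyz":[-1,-15,0],"yaw":0,"fingers":5},{"xyz":[-1,-20,0],"yaw":0,"fingers":5},{"xyz":[-1,-22,0],"yaw":0,"fingers":5},{"xyz":[-2,-22,0],"yaw":0,"fingers":5},{"xyz":[-2,-22,0],"yaw":0,"fingers":5},{"xyz":[-2,-22,0],"yaw":0,"fingers":5},{"xyz":[-2,-22,0],"yaw":0,"fingers":5},{"xyz":[-1,-22,0],"yaw":0,"fingers":5},{"xyz":[-1,-20,0],"yaw":0,"fingers":5},{"xyz":[-1,-20,0],"yaw":0,"fingers":5},{"xyz":[-1,-17,0],"yaw":0,"fingers":5},{"xyz":[-1,-13,0],"yaw":0,"fingers":5},{"xyz":[0,-7,0],"yaw":0,"fingers":5},{"xyz":[0,-3,0],"yaw":0,"fingers":5},{"xyz":[0,0,0],"yaw":0,"fingers":5},{"xyz":[0,0,0],"yaw":0,"fingers":5},{"xyz":[0,0,0],"yaw":0,"fingers":5}]'; python3 go.py .5604 -.3255 .121 100
python3 - <<'E'
from h import *
import tilt
s=read_state();pad=np.array(s["eef_pos"])+[0,0,.0547]
fs=[]
for n in("top","scene"):
    f=grab_frame(n);fs.append(f);cv2.imwrite(f"pics/full_{n}10.png",f[:,:,::-1])
    for m in masks_of("carrier_green",n)[:2]: print(n,round(m["confidence"],2),np.round(m["extent"]).tolist())
    for d in(-10,0,10,20): print(n,d,tilt.model(n,pad,np.radians(10),np.radians(d),.006,.0313))
T,S=fs
cv2.imwrite("pics/c10.png",np.hstack([cv2.resize(I[t:t+120,l:l+120],(400,400),interpolation=cv2.INTER_CUBIC) for I,l,t in((T,440,180),(S,110,180))])[:,:,::-1])
E
```

```text
t: 33.2
eef_pos: [0.4972, -0.0707, 0.1208]
tcp_rot: [-0.088, 0.996, 0.0, 0.0]
force: [-0.9, -0.1, -1.8]
finger_gap: 0.0108
finger_force: 59.7
t: 35.1
eef_pos: [0.56, -0.3248, 0.1207]
tcp_rot: [-0.089, 0.996, 0.0, 0.0]
force: [1.1, -0.8, -1.0]
finger_gap: 0.0107
finger_force: 59.7
t 35.1 pos [ 0.56   -0.3248  0.1207] toolY 100.16 tz [ 0.     0.001 -1.   ] F [ 1.1 -0.8 -1. ] j [ 0.07  0.39  0.53  1.57 -0.2   1.24  2.38] gap 0.01069619180755024
shift mm [-0.2 -0.8 -0.3]
yaw 0.16
top 0.65 [490.0, 210.0, 547.0, 257.0]
top -10 [491. 212. 550. 256.]
top 0 [492. 209. 548. 254.]
top 10 [493. 206. 545. 252.]
top 20 [494. 204. 543. 250.]
scene 0.74 [134.0, 211.0, 182.0, 241.0]
scene 0.45 [134.0, 244.0, 189.0, 282.0]
scene -10 [135. 210. 183. 240.]
scene 0 [134. 214. 183. 240.]
scene 10 [133. 218. 183. 239.]
scene 20 [132. 222. 183. 238.]
```

View pics/c10.png

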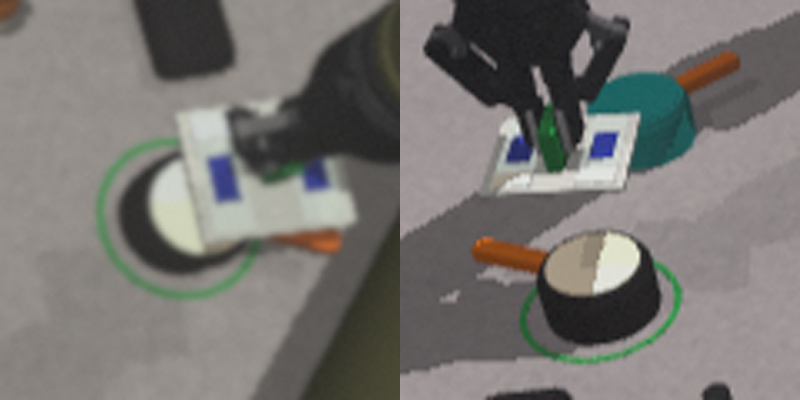

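The picture shows the carrier roughly level, slides up, above the lamp, which stands wholly inside the green ring. Plate corners in the scene view are (135,238), (178,236), (182,214) and (141,214). I'll fit the pose from these corners.

Run:
```python
from h import *
from scipy.optimize import least_squares
from scipy.spatial.transform import Rotation as R
C={(-1,1):0}
sc=[((1,-1),(135.5,237.9)),((1,1),(178.4,236.4)),((-1,1),(182,213.9)),((-1,-1),(141.5,213.9))]
tp=[((1,1),(493.4,213.6)),((-1,1),(501.5,255)),((-1,-1),(546.5,246))]
def P(q,l): return q[:3]+R.from_euler("ZYX",[q[3],-q[4],q[5]]).apply([[.042*a,.048*b,.005] for (a,b),_ in l])
def f(q,L): return np.hstack([(proj(n,P(q,l))-np.array([p for _,p in l])).ravel() for n,l in L])
for L in([("scene",sc),("top",tp)],[("scene",sc)],[("top",tp)]):
    free=len(L)==2
    g=(lambda q:f(q,L)) if free else (lambda q:np.r_[f(q,L),(q[2]-.145)/.002,(q[5]-0)/.02])
    r=least_squares(g,[.555,-.325,.145,.17,0,0]);print(r.x[:3].round(4),np.degrees(r.x[3:]).round(1),"(yaw,pitch,roll) cost",r.cost.round(1))
```

```text
[ 0.5546 -0.3243  0.1468] [10.9 -0.4 -1.2] (yaw,pitch,roll) cost 5.6
[ 0.5517 -0.3255  0.1447] [10.4 -2.5 -0.6] (yaw,pitch,roll) cost 1.7
[ 0.5567 -0.3256  0.1451] [13.2 10.1  0. ] (yaw,pitch,roll) cost 0.5
```

Level within about 2°, centred on the lamp within about 3 mm, plate about 99 mm above its top, and still held at 60 N. Handing in.

```bash
python3 -c "
from station import *
print(hand_in())"
```

```text
the job is handed in; nothing more can be done
None
```

The job is handed in with no verdict returned: the lamp stands released inside the green ring, and the green carrier is held over it, level within about 2°, slides up, about 10 cm above its top and within about 3 mm of centre.

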